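# Set a stiff air cock to its tab with the shelf wrench

### The arm

A 6-joint arm with a two-finger parallel gripper is mounted at the origin on a cart in front of the work surface, level with it; the furniture and walls round the work are solid. World frame = base frame: x ahead of the robot, y to its left, z up, the work surface at z = 0. Lengths are in m, angles in rad, forces in N, time in s.
With the tool pointing down it reaches from about 0.425 to 0.95 m from the base axis. Payload 14.7 kg.
Tool frame: the origin (TCP) lies midway between the tips of the shut fingers; the grasp point (between the pads) lies 19 mm behind it; z points along the fingers, y is the line along which they close (so a half turn about z gives the same grasp; the last joint's range is limited). The gripper opens to 85 mm and grips with 20 to 120 N. Pads are 22 mm wide; open, the fingers measure 114 mm over their backs; the gripper's body (76 mm by 85 mm) begins 54 mm behind the grasp point. The pads swing forward as they close: fully open they stand 13 mm farther back than shut.
Start: joints at [-1.381, 0.48, 1.596, -0, 1.065, -0.047], TCP at [0.153, -0.632, 0.231] pointing down, gripper open.
Joint ranges: [-2.75, 2.75], [-0.82, 2.05], [0.23, 2.67], [-1.56, 4.7], [0.09, 2.69], [-2.92, 2.92]. Speed limits (rad/s): [1.89, 1.89, 2.39, 3.01, 3.01, 3.01].

### API

Orientations are given as a unit quaternion [x, y, z, w].
In Python, from cell import telemetry, optics, r gives the robot as it stands.
- The arm moves only by the tool drive_tool, never from a script. Its argument "targets" is a list of rows, each a list of 3 entries, a list of its own where there are three numbers: the shift along the tool's x, y, z in mm, then the turn about the tool's z in rad, then the finger opening in mm, from 0 to 85.4. A call has 1 to 8 rows; each row is the pose to reach, as a shift and turn from the pose commanded when the call began, along the tool's axes at that moment; what a row does not reach only later rows make up. A row lasts 1/8 s, in which the tool goes at most 62.5 mm and 10.7 degrees, less where a joint would pass 70% of its speed; a pose out of reach is approached as far as the arm can. A call with a gripper value outside its range is refused whole. The fingers move at their own pace and stop on an object; "force" is the grip in N (left out, the last holds). Time passes only in rows, so rows that repeat a pose let the fingers close. It gives the time, the measured TCP pose, the force, the opening and the grip force at its end, in the units of the state.
- telemetry.observe(): the state, without advancing time (a new reading comes with each control period).
- optics.camera(name): name is "side" or "top" or "wrist"; returns a dict with "img" (480x640x3 uint8, blue, green, red), "mtx" (3x3 intrinsics, pixels), "dist_coeffs" ([k1, k2, p1, p2, k3] as OpenCV has them; the pictures are not rectified), "world_to_cam" (4x4, takes a point from world to camera coordinates). Camera axes: x right, y down, z forward; pixel columns grow to the right and rows downward; lengths in m; the calibration is good to about 2 mm. A picture is of the moment at which its call begins. There is no depth.
- r.sign_off(): hands the job in; it is judged then, once.
The state is a dict: "time": time; "joint_positions": joint angles; "joint_vel": joint speeds; "effort": joint torques, N m; "ee_pos": TCP position; "eef_rot": TCP orientation; "force": force on the tool from outside, world axes, zero at the start; "moment": the same for the moment, N m; "gripper_width": finger opening in m; "grasp_force": force on a finger pad.
Only numpy, scipy, OpenCV 4.12 (cv2) and the standard library are available. Lean on these libraries where they do the work, as an engineer would, in place of code of your own. Each camera call takes 0.05 s, during which the arm holds its last target. There are 200 camera calls.

### The job

Set the air cock with the largest of the three wrenches kept under the low shelf: only its open jaw sticks out, so draw it out, lay it flat on the bench well clear of the shelf and let go, then take it anew by its ring half so that the open jaw points forward. Fit the jaw over the flat tang of the cock's stiff spindle and, still holding the ring half and never touching the spindle itself, turn it until the pointer stands in line with the set tab. Lift the wrench off and lay it flat on the open bench, well clear of shelf and cock; the set tab, the other wrenches and everything standing about stay as they are.

Things in the scene. Friction and masses are not known exactly. Their poses are not given: they have to be found in the camera images.
- large_wrench: Largest steel combination wrench, 229 mm long, 8 thick, 0.11 kg; jaw end sticks 75-100 mm out of its bay. Origin mid-length on its underside, y along the 12 mm wide shank (y -83..+87 mm: grip across x). Open-jaw head at -y (28 wide, to y -114; slot along y, 11.2 wide, from y -114 to -98); ring head at +y (28 wide, y 87 to 114; treat as solid).
- jaw (a point): Point in the slot of the large wrench's open jaw, at (0, -107.5, 4) mm in the wrench's frame, same axes: it belongs on the tang's axis when the jaw is fully on.
- ring_half (a point): Point on the shank of the large wrench's ring half, at (0, +60, 4) mm in the wrench's frame, same axes: a good place to hold it for turning. It starts under the shelf.
- middle_wrench: Like the large wrench but 190 mm long, 23 mm heads, in another bay; leave it. Origin and axes likewise.
- small_wrench: Like the large wrench but 161 mm long, 19 mm heads, in another bay; leave it. Origin and axes likewise. Which wrench lies in which bay varies.
- wrench_shelf: Low fixed plywood shelf, 170 deep (x) by 278 mm wide (y), top at 36 mm; the 24 mm gap under it is split into three bays, 79 mm wide, centres y -88.5, 0, +88.5 mm, open only to the front (robot's side). Origin: middle of its front edge, on the bench; x runs to its back. Jars and a box, up to 135 mm above the bench, stand on it at x > 90 mm.
- cock_board: Fixed board 105 (x) by 236 mm (y), 12 thick, with a pipe along y and a brass cock amid; robot's side is -x. Gauge at y +101 mm (top 118 mm high, x -10..+10), hose tail to y -145 mm. Round dial plate of 44 mm radius, top at 74.5 mm. Origin: centre of footprint on the bench; the upright spindle axis passes through it.
- tang (a point): Middle of the brass flat tang on the cock's spindle: 13 mm long (x), 9.2 thick (y), parallel faces from 80 to 99 mm above the bench, then tapering to a 2 mm edge at 106 mm. The point is on the spindle axis, 86 mm above the bench; x points where the pointer points.
- pointer (a point): Tip of the thin dark pointer that turns with the tang, 40 mm from the spindle axis, lying just above the dial (76 to 79 mm above the bench), on the side away from the robot; x is the way it points, in line with the tang's length.
- spindle (a joint): Angle of pointer and tang, rad: 0 along the board's +x, growing counter-clockwise from above, stops at +-1.25. Starts at +0.5 to +0.8 and must be turned clockwise. Stiff: 0.12 N m, stays where left. The jaw has 0.3 to 0.4 rad of play either way, so the wrench leads the tang by that much.
- set_tab (a joint): Angle of the set tab in the same sense and from the same zero as the spindle's: the value the spindle must reach. The tab ring is clamped; do not shift it.
- tab (a point): The dark set tab that sticks out of the steel clamp ring round the dial, 56 mm from the spindle axis, 76 mm above the bench; x points radially outwards.
- glue_bottle: Yellow glue bottle, 45x60x185 mm, standing loose between shelf and cock board, well back. Origin: centre of its foot.
- lube_can: Blue lubricant can, 54 mm across, 166 mm tall, standing loose behind the cock board. Origin: centre of its foot.
- white_mug: White mug, 80x108x94 mm, standing left of the cock board. Origin: centre of its foot.
- tape_roll: Blue tape roll lying flat, 101 mm across, 24 mm high, in front of the cock board under the wrench's swing. Origin: centre of its underside.
- sanding_block: Black sanding block, 68x102x30 mm, lying to the left. Origin: centre of its underside.
- small_pliers: Yellow-handled pliers lying flat, 61x153x15 mm, front left. Origin: centre of its underside.

How it is judged:
On the way, in this order (a step that is already met when the one before it is completed fails the run):
1. the large wrench lies flat on the bench, clear of the shelf, and has been let go (height (world z) of large_wrench below 0.004 m and angle between large_wrench's own z axis and vertical below 0.08 rad and linear speed of large_wrench below 0.02 m/s and angular speed of large_wrench below 0.2 rad/s and contact force between the fingers and large_wrench below 0.05 N and (x of each of ring_half, jaw in the frame of wrench_shelf below -0.06 m or y of each of ring_half, jaw in the frame of wrench_shelf above 0.2 m)), for 0.2 s.
2. the wrench, held by its ring half, has its open jaw over the tang (distance between jaw and tang below 0.01 m and contact force between the fingers and large_wrench above 0.5 N and y of the grasp point in the frame of large_wrench above 0.015 m), for 0.1 s.
3. with the jaw still on the tang and the wrench held by its ring half, the pointer is brought in line with the set tab (angle between the x axis of pointer and the x axis of tab, either way round below 0.087 rad and distance between jaw and tang below 0.015 m and y of the grasp point in the frame of large_wrench above 0.015 m), for 0.1 s.
At the end, for the whole second after the job is handed in: Pointer in line with the set tab within 0.087 rad; large wrench flat on the bench (within 4 mm), let go and at rest, its jaw and ring-half points both over 60 mm in front of the shelf's front edge (or over 200 mm left of its middle), jaw over 60 mm from the tang; nothing else disturbed (all of step 1 and angle between the x axis of pointer and the x axis of tab, either way round below 0.087 rad and horizontal distance between jaw and tang above 0.06 m); the robot touches nothing.
It fails at once if the gripper or arm touches the spindle, its pointer or tang (contact force between any of the fingers, the arm and spindle above 0.5 N).
It fails at once if the set tab is shifted by more than 3 mm (distance of tab from where it was at the start of the episode above 0.003 m).
It fails at once if another wrench or a low bystander is moved more than 40 mm (distance of any of middle_wrench, small_wrench, tape_roll, sanding_block, small_pliers from where it was at the start of the episode above 0.04 m).
It fails at once if the bottle, can or mug is moved more than 40 mm or tipped (distance of any of glue_bottle, lube_can, white_mug from where it was at the start of the episode above 0.04 m or angle between any of glue_bottle, lube_can, white_mug's own z axis and vertical above 0.4 rad).
It also fails if it takes over 72 s, if anything falls off the work surface, if the arm or the gripper's body presses on something with over 40 N, if the wrist force passes 120 N, or if a joint passes its speed limit or range.

## Working session

There is one attempt and no reset: what is moved stays moved. The work goes in short steps, Python scripts to look and compute and a tool call to move; the robot and the scene stay as the last step left them, time stands still between calls to the robot, and variables do not carry over. Pictures are saved under pics/ and viewed, at most 10 in all, crops included, and the job is handed in when it is done.

Besides the shell and the picture viewer there is one more tool, called after "Emit:" as a command line: name --argument value ..., lists and objects as JSON in quotes. drive_tool: Moves the arm, as the interface text tells. Its arguments: {"type":"object","properties":{"targets":{"type":"array"},"force":{"type":"number"}},"required":["targets"]}

```bash
mkdir -p pics; ls
cat > h.py <<'E'
import numpy as np, cv2
from cell import telemetry, optics, r
from scipy.spatial.transform import Rotation as R
def shot(name,fn=None):
    c=optics.camera(name)
    if fn: cv2.imwrite('pics/'+fn,c['img'])
    np.savez('/tmp/'+name+'.npz',**{k:np.array(c[k]) for k in c})
    return c
def load(name): return dict(np.load('/tmp/'+name+'.npz'))
def ray(c,px,z):
    """pixels -> world points on plane z"""
    px=np.array(px,float).reshape(-1,1,2)
    u=cv2.undistortPoints(px,np.array(c['mtx']),np.array(c['dist_coeffs'])).reshape(-1,2)
    T=np.linalg.inv(np.array(c['world_to_cam'])); d=np.c_[u,np.ones(len(u))]@T[:3,:3].T; o=T[:3,3]
    return o+d*((z-o[2])/d[:,2])[:,None]
def proj(c,P):
    T=np.array(c['world_to_cam']); rv=cv2.Rodrigues(T[:3,:3])[0]
    return cv2.projectPoints(np.array(P,float).reshape(-1,1,3),rv,T[:3,3],np.array(c['mtx']),np.array(c['dist_coeffs']))[0].reshape(-1,2)
E
python3 - <<'E'
from h import *
s=telemetry.observe();print({k:np.round(v,3) for k,v in s.items()})
for n in ['side','top']:
    c=shot(n,n+'0.png');T=np.linalg.inv(c['world_to_cam']);print(n,T[:3,3].round(3),T[:3,2].round(2),np.array(c['mtx'])[0,0])
E
```

```text
pics
{'time': np.float64(0.0), 'joint_positions': array([-1.381,  0.481,  1.597, -0.   ,  1.065, -0.047]), 'joint_vel': array([ 0.001,  0.002, -0.   ,  0.001, -0.002, -0.   ]), 'effort': array([-1.0000e-03, -9.5064e+01, -4.3019e+01, -0.0000e+00,  1.2000e-02,
        0.0000e+00]), 'ee_pos': array([ 0.152, -0.631,  0.231]), 'eef_rot': array([ 0.993,  0.118, -0.   , -0.001]), 'force': array([-0.175, -0.267, -0.87 ]), 'moment': array([ 0.023, -0.042,  0.023]), 'grasp_force': np.float64(0.0), 'gripper_width': np.float64(0.085)}
side [ 0.482 -0.893  0.782] [ 0.08  0.81 -0.59] 445.04072723496023
top [0.419 0.093 1.644] [ 0.11 -0.01 -0.99] 604.313286091141
```

View pics/side0.png

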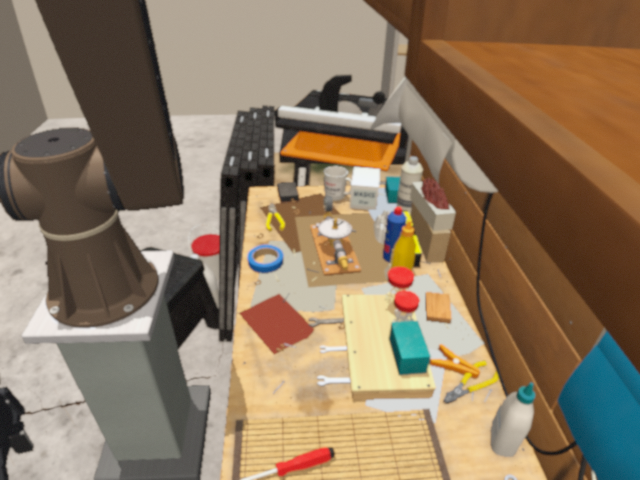

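View pics/top0.png

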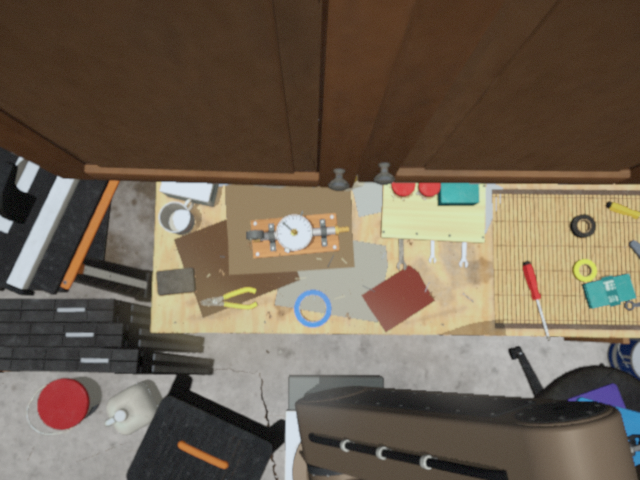

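The top view shows the shelf at about (433,212), with jaws at (402,252), (433,250) and (464,253). The dial is at (294,232), the tape at (313,308) and the mug at (178,220). I'll enlarge the wrench and cock areas.

Run:
```python
from h import *
c=load('top');s=load('side')
a=cv2.resize(c['img'][185:285,370:500],None,fx=4,fy=4,interpolation=cv2.INTER_CUBIC)[:, :400]
a=cv2.resize(c['img'][185:285,375:475],(400,400),interpolation=cv2.INTER_CUBIC)
b=cv2.resize(c['img'][197:267,259:329],(400,400),interpolation=cv2.INTER_CUBIC)
cv2.imwrite('pics/c1.png',np.hstack([a,b]))
for n,p,z in [('dial',(294.5,232),.0745),('jawL',(402,268),.008),('jawM',(433,262),.008),('jawR',(464,265),.008),('shelfFL',(382,238),.036),('shelfFR',(485,242),.036),('tape',(313,308),.024),('mug',(178,220),.094)]: print(n,ray(c,p,z)[0].round(3))
```

```text
dial [0.618 0.138 0.075]
jawL [ 0.532 -0.153  0.008]
jawM [ 0.549 -0.237  0.008]
jawR [ 0.542 -0.321  0.008]
shelfFL [ 0.61  -0.095  0.036]
shelfFR [ 0.602 -0.371  0.036]
tape [0.421 0.088 0.024]
mug [0.644 0.438 0.094]
```

View pics/c1.png

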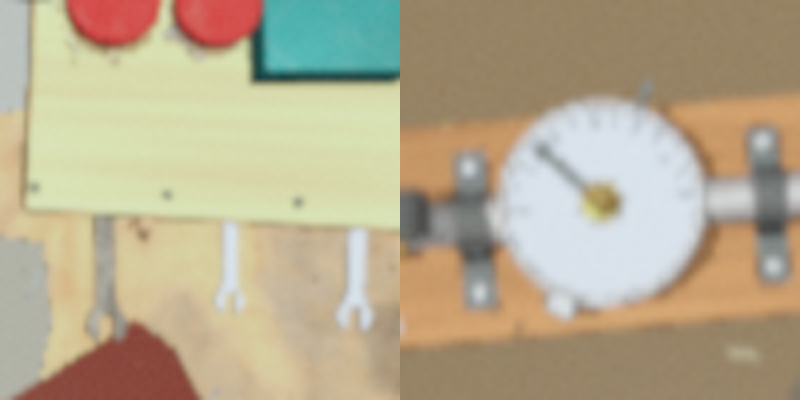

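The left wrench (jaw at crop (105,320)) has the widest head and sticks out furthest, so I take it as the large one. In the right half, the pointer tip is at crop (541,148), the spindle at (600,202) and the dark tab at (645,88). I'll go over the large jaw with the tool turned half round, and check from near.

```bash
cat >> h.py <<'E'
def pose():
    s=telemetry.observe(); M=R.from_quat(s['eef_rot']).as_matrix()
    return np.array(s['ee_pos']),np.arctan2(M[1,0],M[0,0]),M,s
def go(p,psi):
    """tool-axis shift mm and turn for world target p, yaw psi"""
    t,y,M,s=pose(); d=M.T@(np.array(p)-t)*1000
    print('pos',t.round(4),'yaw',round(y,4),'q6',round(s['joint_positions'][5],3),'-> shift',d.round(1),'turn',round(-((psi-y+np.pi)%(2*np.pi)-np.pi),4))
E
python3 - <<'E'
from h import *
c=load('top')
o=ray(c,(259+200*.175,197+202*.175),.086)[0];p=ray(c,(259+141*.175,197+148*.175),.0775)[0];t=ray(c,(259+245*.175,197+88*.175),.076)[0]
for q in(p,t): d=q-o;print(o,np.hypot(*d[:2]),np.arctan2(d[1],d[0]))
go((.53,-.153,.25),np.pi-.06)
E
```

```text
[0.61605627 0.13918707 0.086     ] 0.03768928298608406 0.8214619010857406
[0.61605627 0.13918707 0.086     ] 0.05768706304829707 -0.3467754622302549
pos [ 0.1524 -0.6315  0.2307] yaw 0.2368 q6 -0.047 -> shift [ 479.3 -376.6  -18.8] turn -2.8448
```

Emit:
drive_tool --targets '[[[60, -47, -19], -0.18, 85], [[120, -94, -19], -0.36, 85], [[180, -141, -19], -0.54, 85], [[240, -188, -19], -0.72, 85], [[300, -235, -19], -0.9, 85], [[360, -282, -19], -1.08, 85], [[420, -329, -19], -1.26, 85], [[479, -377, -19], -1.44, 85]]'

```text
time: 1.1
ee_pos: [0.4622, -0.2392, 0.2503]
eef_rot: [0.666, 0.746, -0.0, 0.0]
force: [0.9, -0.9, 0.5]
gripper_width: 0.0848
grasp_force: 0.0
```

```bash
python3 -c "
from h import *
go((.53,-.153,.25),np.pi-.03)"
```

```text
pos [ 0.4622 -0.2392  0.2503] yaw 1.6826 q6 -0.648 -> shift [78.1 77.   0.2] turn -1.4289
```

Emit:
drive_tool --targets '[[[0, 0, 0], -0.18, 85], [[0, 0, 0], -0.36, 85], [[0, 0, 0], -0.54, 85], [[0, 0, 0], -0.72, 85], [[0, 0, 0], -0.9, 85], [[0, 0, 0], -1.08, 85], [[0, 0, 0], -1.26, 85], [[0, 0, 0], -1.43, 85]]'

```text
time: 2.1
ee_pos: [0.461, -0.2409, 0.25]
eef_rot: [0.015, 1.0, 0.0, -0.0]
force: [0.5, -0.4, 0.7]
gripper_width: 0.0847
grasp_force: 0.0
```

```bash
python3 -c "
from h import *
go((.53,-.153,.25),np.pi-.03)
c=shot('wrist','w1.png')
T=np.linalg.inv(c['world_to_cam']);print(T.round(3))"
```

```text
pos [ 0.461  -0.2409  0.25  ] yaw 3.1126 q6 -2.082 -> shift [-66.4  89.8   0. ] turn 0.001
[[ 0.029  0.945  0.327  0.376]
 [ 1.    -0.027 -0.01  -0.239]
 [-0.001  0.327 -0.945  0.393]
 [ 0.     0.     0.     1.   ]]
```

View pics/w1.png

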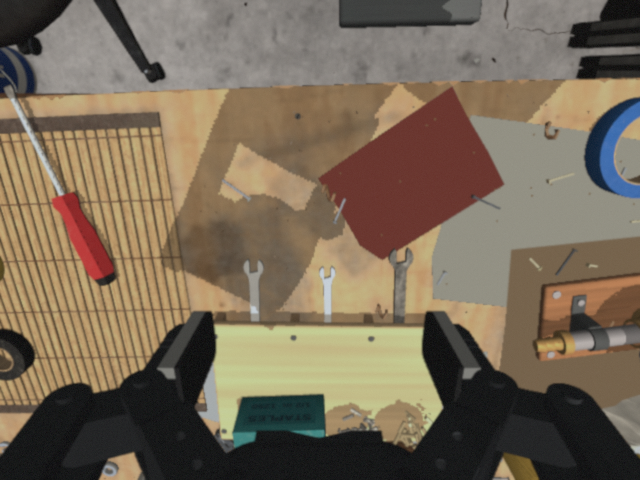

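The wrist view shows the large wrench at right: jaw tip at (401,249), shank going under the shelf edge at about (400,320), and a head 25 px wide against 20 and 15 for the others. Next is its axis.

```bash
cat > ax.py <<'E'
from h import *
c=load('wrist'); g=c['img'].astype(int)
for v in range(246,324,6):
    print(v,' '.join('%d'%x for x in g[v,384:420].mean(1)))
for n,p,z in [('tip',(401,249),.006),('mid',(400,290),.006),('edge',(400,318),.006),('shelfF',(400,325),.036),('shelfL',(217,325),.036)]: print(n,ray(c,p,z)[0].round(4))
E
python3 ax.py
```

```text
246 70 68 70 70 71 69 69 70 68 69 70 70 69 69 69 72 68 71 76 97 120 129 137 139 149 154 154 153 154 154 152 154 156 158 159 159
252 68 69 68 69 68 65 58 67 93 112 117 120 120 140 150 154 155 157 158 156 143 97 76 102 110 105 101 110 137 149 155 154 155 156 157 160
258 97 123 141 135 97 82 108 114 112 113 116 120 126 139 147 150 153 153 155 152 138 91 90 116 123 124 125 124 125 137 152 157 157 157 159 160
264 159 160 160 158 156 151 142 124 120 113 107 102 93 84 84 91 97 109 120 137 149 152 151 139 132 129 137 148 157 159 158 156 157 155 156 156
270 159 158 157 157 156 155 156 155 154 139 101 87 101 105 104 100 101 104 109 113 110 109 118 140 152 156 156 156 155 155 156 154 153 154 153 152
276 159 160 159 159 158 158 159 159 155 142 97 78 94 95 94 98 110 119 128 124 120 120 133 152 158 159 159 161 162 160 158 157 155 154 151 150
282 164 162 160 161 160 162 160 160 158 142 99 98 117 120 119 122 130 130 121 113 110 119 139 157 158 160 161 160 161 162 162 159 158 155 153 152
288 164 163 161 161 160 162 160 161 159 141 100 103 120 125 126 129 124 119 111 102 102 115 135 156 161 162 160 16
[... 211 characters left out ...]
8 158 149 111 88 114 125 126 124 119 113 108 105 107 114 132 155 161 162 166 165 164 164 163 161 158 156 153 151 151
306 154 154 154 152 152 152 154 155 142 103 80 98 109 113 115 112 106 101 105 110 121 142 158 162 162 162 164 162 164 162 160 158 156 156 155 156
312 133 92 86 110 144 153 156 156 143 104 85 107 110 110 114 113 117 118 118 117 122 137 149 153 154 155 155 154 153 151 150 149 147 146 145 145
318 115 115 114 112 111 112 114 113 102 80 67 73 74 72 72 72 76 76 73 75 89 106 113 115 115 115 114 114 112 111 109 107 105 104 103 103
tip [ 0.5252 -0.1513  0.006 ]
mid [ 0.5764 -0.1501  0.006 ]
edge [ 0.614  -0.1484  0.006 ]
shelfF [ 0.6045 -0.1551  0.036 ]
shelfL [ 0.5988 -0.3596  0.036 ]
```

```bash
python3 -c "
from h import *
go((.577,-.150,.08),np.pi+.01)"
```

```text
pos [ 0.461  -0.2409  0.25  ] yaw 3.1217 q6 -2.091 -> shift [-114.2   93.1  170. ] turn -0.0299
```

Emit:
drive_tool --targets '[[[-38, 31, 57], -0.03, 40], [[-76, 62, 114], -0.03, 40], [[-114, 93, 170], -0.03, 40], [[-114, 93, 170], -0.03, 40], [[-114, 93, 170], -0.03, 40], [[-114, 93, 170], -0.03, 40]]'

```text
time: 2.9
ee_pos: [0.5781, -0.1522, 0.0806]
eef_rot: [0.003, 1.0, -0.0, -0.0]
force: [-0.3, 0.2, 1.1]
gripper_width: 0.0403
grasp_force: 0.0
```

```bash
python3 -c "
from h import *
go((.577,-.150,.003),np.pi+.01)
c=shot('wrist','w2.png')"
```

```text
pos [ 0.5781 -0.1522  0.0806] yaw 3.1356 q6 -1.873 -> shift [ 1.1  2.2 77.6] turn -0.016
```

View pics/w2.png

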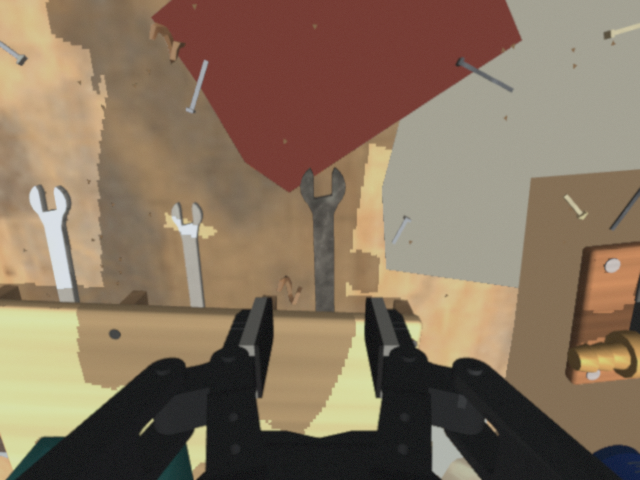

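Here the jaw tip is at (323,170) and the shank meets the shelf at (324,308). It lies between the fingers.

```bash
python3 -c "
from h import *
c=load('wrist');print(ray(c,[(323,170),(324,230),(324.5,305)],.007).round(4))"
```

```text
[[ 0.5256 -0.1503  0.007 ]
 [ 0.5623 -0.1497  0.007 ]
 [ 0.6145 -0.1494  0.007 ]]
```

Emit:
drive_tool --targets '[[[1, 2, 40], 0, 40], [[1, 2, 70], 0, 40], [[1, 2, 78], 0, 40], [[1, 2, 78], 0, 0], [[1, 2, 78], 0, 0], [[1, 2, 78], 0, 0], [[1, 2, 78], 0, 0]]' --force 80

```text
time: 3.82
ee_pos: [0.5782, -0.1504, 0.0039]
eef_rot: [0.002, 1.0, -0.0, 0.001]
force: [-0.8, -0.5, 7.5]
gripper_width: 0.0092
grasp_force: 78.8
```

```bash
python3 -c "
from h import *
s=pose()[3];print(s['force'],s['gripper_width'],s['grasp_force'])
go((.417,-.150,.005),np.pi+.01)"
```

```text
[-0.7934214  -0.50673528  7.53270495] 0.00915558449888371 78.82689880672842
pos [ 0.5782 -0.1504  0.0039] yaw 3.1369 q6 -1.871 -> shift [161.2  -0.4  -1.4] turn -0.0147
```

Emit:
drive_tool --targets '[[[0, 0, -5], 0, 0], [[30, 0, -5], 0, 0], [[65, 0, -5], 0, 0], [[100, 0, -5], 0, 0], [[135, 0, -5], 0, 0], [[161, 0, -5], 0, 0], [[161, 0, -5], 0, 0]]'

```text
time: 4.7
ee_pos: [0.4148, -0.149, 0.0079]
eef_rot: [0.003, 1.0, 0.0, -0.001]
force: [0.8, -0.2, -1.7]
gripper_width: 0.0092
grasp_force: 78.3
```

```bash
python3 -c "
from h import *
s=pose()[3];print(s['force'],s['gripper_width'],s['grasp_force'])
c=shot('wrist','w3.png')
go((.49,-.15,.06),np.pi+.01)"
```

```text
[ 0.80362105 -0.22145193 -1.73619452] 0.009228591890347535 78.26248358935118
pos [ 0.4165 -0.1495  0.0079] yaw 3.136 q6 -1.978 -> shift [-73.5  -0.1 -52. ] turn -0.0156
```

View pics/w3.png

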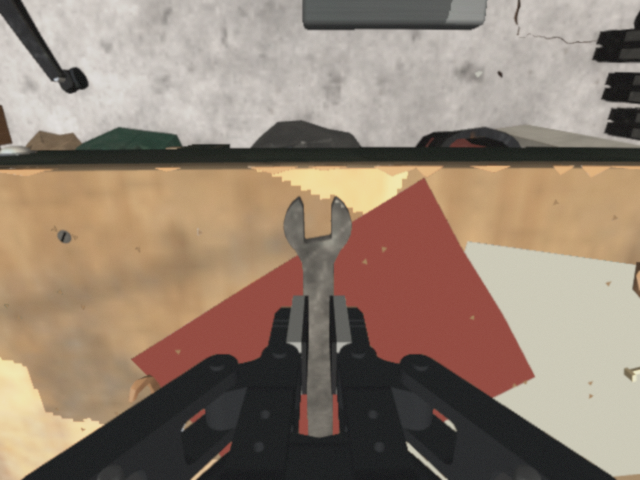

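The wrench is well held (jaw at (318,215)) and clear of the shelf. I'll lift it, turn it a quarter round with the jaw to the left, and lay it down.

Emit:
drive_tool --targets '[[[0, 0, -30], 0, 0], [[-20, 20, -52], 0.1, 0], [[-40, 40, -52], 0.28, 0], [[-60, 60, -52], 0.46, 0], [[-75, 60, -52], 0.64, 0], [[-75, 60, -52], 0.82, 0], [[-75, 60, -52], 1.0, 0], [[-75, 60, -52], 1.18, 0]]'

```text
time: 5.75
ee_pos: [0.4933, -0.0895, 0.0598]
eef_rot: [0.561, 0.828, 0.0, 0.001]
force: [0.0, -0.3, -2.0]
gripper_width: 0.0089
grasp_force: 78.5
```

Emit:
drive_tool --targets '[[[0, 0, 0], 0.18, 0], [[0, 0, 0], 0.36, 0], [[0, 0, 0], 0.38, 0], [[0, 0, 0], 0.38, 0]]'

```text
time: 6.25
ee_pos: [0.4924, -0.0895, 0.0595]
eef_rot: [0.704, 0.711, 0.0, 0.0]
force: [-0.2, 0.0, -0.8]
gripper_width: 0.0084
grasp_force: 78.5
```

```bash
python3 -c "
from h import *
s=pose()[3];print(s['force'],s['gripper_width'],s['grasp_force'])
c=shot('top','t2.png')
go((.49,-.09,.004),np.pi/2)"
```

```text
[-0.17736183  0.04508358 -0.81116864] 0.0084317858323192 78.4710131585598
pos [ 0.4922 -0.0896  0.0594] yaw 1.5803 q6 -0.25 -> shift [-0.4 -2.2 55.4] turn 0.0095
```

Emit:
drive_tool --targets '[[[0, 0, 40], 0, 0], [[0, 0, 51], 0, 0], [[0, 0, 55], 0, 0], [[0, 0, 55], 0, 0], [[0, 0, 55], 0, 40], [[0, 0, 55], 0, 40], [[0, 0, 20], 0, 40], [[0, 0, -60], 0, 60]]'

```text
time: 7.3
ee_pos: [0.4904, -0.0893, 0.1017]
eef_rot: [0.705, 0.709, -0.001, -0.002]
force: [1.4, -0.5, 0.0]
gripper_width: 0.0568
grasp_force: 0.0
```

Emit:
drive_tool --targets '[[[0, 0, -60], 0, 60], [[0, 0, -120], 0, 60], [[0, 0, -120], 0, 60], [[0, 0, -120], 0, 60]]'

```text
time: 7.8
ee_pos: [0.4915, -0.0895, 0.222]
eef_rot: [0.705, 0.709, 0.0, 0.0]
force: [0.5, -0.1, -0.3]
gripper_width: 0.0603
grasp_force: 0.0
```

```bash
python3 -c "
from h import *
s=pose()[3];print(s['ee_pos'],s['gripper_width'],s['joint_positions'])
c=shot('wrist','w4.png')"
```

```text
[ 0.49148082 -0.08953013  0.22195587] 0.06032023946417736 [-2.40876698e-01  2.81657815e-01  1.94576512e+00 -1.87851173e-06
  9.13498933e-01 -2.46931464e-01]
```

View pics/w4.png

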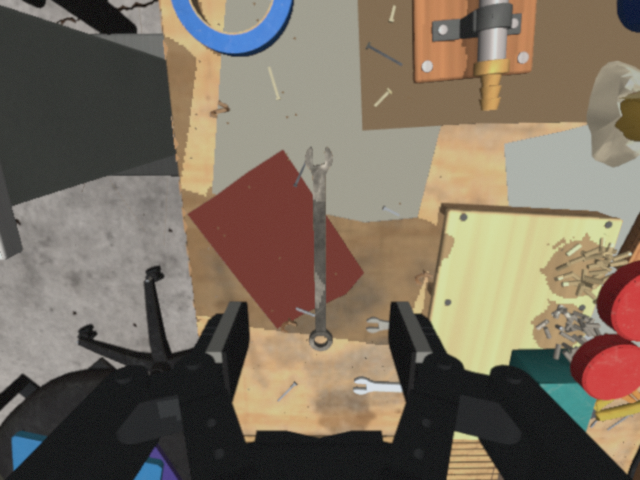

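The wrench lies flat, with its jaw at (318,150) and its ring end at (320,349). Next I measure it to grasp the ring half.

```bash
python3 -c "
from h import *
c=load('wrist');P=ray(c,[(319,147),(320,349.5)],.006);print(P.round(4))
d=P[0]-P[1];print(np.linalg.norm(d));u=d/np.linalg.norm(d);a=np.arctan2(u[1],u[0]);m=P.mean(0);print('dir',a,m)
g=m-u*.060;print('ringhalf',g)
go((g[0],g[1],.1),a)"
```

```text
[[ 0.4909 -0.0391  0.006 ]
 [ 0.4936 -0.2667  0.006 ]]
0.22759895693885177
dir 1.582644007583621 [ 0.49221348 -0.15291801  0.006     ]
ringhalf [ 0.49292432 -0.21291379  0.006     ]
pos [ 0.4911 -0.0894  0.2212] yaw 1.5768 q6 -0.247 -> shift [-123.5    1.2  121.1] turn -0.0058
```

Emit:
drive_tool --targets '[[[-60, 1, 60], 0, 40], [[-120, 1, 120], 0, 40], [[-123, 1, 170], 0, 40], [[-123, 1, 205], 0, 40], [[-123, 1, 217], 0, 40], [[-123, 1, 217], 0, 0], [[-123, 1, 217], 0, 0], [[-123, 1, 217], 0, 0]]' --force 100

```text
time: 8.85
ee_pos: [0.4951, -0.2128, 0.0071]
eef_rot: [0.705, 0.709, 0.001, 0.002]
force: [0.4, -0.2, 1.8]
gripper_width: -0.0002
grasp_force: 0.7
```

Emit:
drive_tool --targets '[[[0, 0, 0], 0, 0], [[0, 0, -50], 0, 0], [[0, 0, -110], 0, 0], [[0, 0, -150], 0, 0], [[0, 0, -150], 0, 0]]'

```text
time: 9.48
ee_pos: [0.4953, -0.2132, 0.1592]
eef_rot: [0.705, 0.709, 0.001, 0.003]
force: [-0.2, 0.1, 0.5]
gripper_width: -0.0003
grasp_force: 0.0
```

```bash
python3 -c "
from h import *
s=pose()[3];print(s['force'],s['gripper_width'],s['grasp_force'])
c=shot('wrist','w5.png')
c=load('wrist');print(c['img'].shape)
t=load('top');print(ray(t,[(294,232)],.086))
from math import *
o=np.array([.616,.1392]);th=.82
go((o[0]-.18*cos(th),o[1]-.18*sin(th),.155),th)"
```

```text
[-0.19260306  0.14435744  0.46247937] -0.00031690952283527506 0.0
(480, 640, 3)
[[0.61697245 0.13920014 0.086     ]]
pos [ 0.4943 -0.2127  0.1573] yaw 1.5772 q6 -0.469 -> shift [220.3   0.3   1.8] turn 0.7572
```

View pics/w5.png

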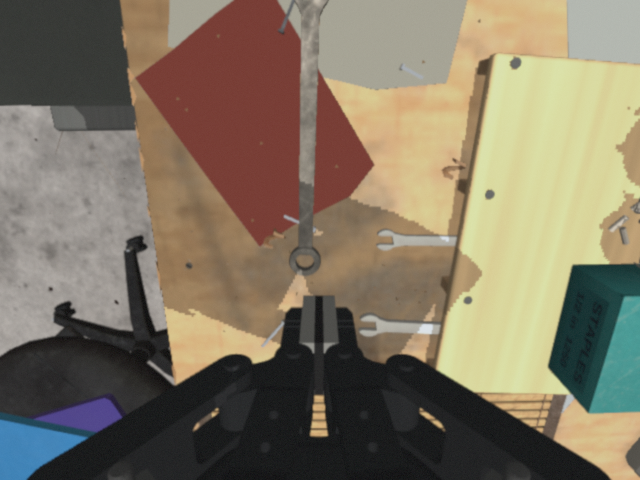

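The fingers shut just above the shank. The wrench still lies flat (ring end (304,273), shank at (313,10)), so I must go lower with the fingers half shut.

```bash
python3 -c "
from h import *
c=load('wrist');g=c['img']
P=ray(c,[(312.5,20),(304.5,274)],.006);print(P.round(4))
d=P[0]-P[1];u=d/np.linalg.norm(d);a=np.arctan2(u[1],u[0]);e=P[1];print('dir',a)
g=e+u*.056;print('grasp',g)
go((g[0],g[1],.003),a)"
```

```text
[[ 0.4901 -0.0692  0.006 ]
 [ 0.4834 -0.2664  0.006 ]]
dir 1.536693249391875
grasp [ 0.48532767 -0.21047365  0.006     ]
pos [ 0.4943 -0.2127  0.1573] yaw 1.5772 q6 -0.469 -> shift [  2.6  -9.6 154.2] turn 0.0405
```

Emit:
drive_tool --targets '[[[3, -10, 60], 0.04, 24], [[3, -10, 120], 0.04, 24], [[3, -10, 145], 0.04, 24], [[3, -10, 153], 0.04, 24], [[3, -10, 157], 0.04, 22], [[3, -10, 158], 0.04, 20], [[3, -10, 158], 0.04, 20]]'

```text
time: 10.4
ee_pos: [0.4836, -0.2093, -0.0001]
eef_rot: [0.719, 0.695, 0.0, 0.001]
force: [-11.1, 11.1, 60.5]
gripper_width: 0.02
grasp_force: 30.0
```

```bash
python3 -c "
from h import *
s=pose()[3];print(s['ee_pos'],s['force'],s['gripper_width'],s['grasp_force'])
c=shot('wrist')
x=c['img'][240:480,180:460];cv2.imwrite('pics/w6.png',cv2.resize(x,None,fx=2,fy=2))"
```

```text
[ 4.83624662e-01 -2.09289474e-01 -8.84397087e-05] [-11.06776412  11.09237977  60.50310807] 0.020021426892130587 30.03870114684105
```

View pics/w6.png

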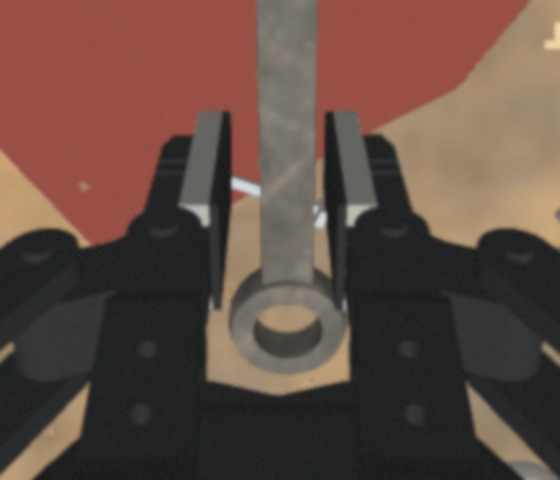

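The shank stands between the pads with the ring behind them. The tips press on the bench, so I ease up 2 mm and close.

Emit:
drive_tool --targets '[[[0, 0, -2], 0, 20], [[0, 0, -2], 0, 12], [[0, 0, -2], 0, 0], [[0, 0, -2], 0, 0], [[0, 0, -2], 0, 0]]' --force 80

```text
time: 11.08
ee_pos: [0.4846, -0.21, 0.0005]
eef_rot: [0.719, 0.695, 0.001, 0.001]
force: [-2.2, 3.5, 29.9]
gripper_width: 0.0089
grasp_force: 86.2
```

Emit:
drive_tool --targets '[[[0, 0, -30], 0, 0], [[0, 0, -85], 0, 0], [[0, 0, -140], 0, 0], [[0, 0, -140], 0, 0], [[0, 0, -140], 0, 0]]'

```text
time: 11.7
ee_pos: [0.4832, -0.2095, 0.1389]
eef_rot: [0.719, 0.695, 0.0, 0.0]
force: [-0.9, 0.3, -1.6]
gripper_width: 0.0089
grasp_force: 79.3
```

Run:
```python
from h import *
from math import *
s=pose()[3];print(s['force'],s['gripper_width'],s['grasp_force'])
c=shot('wrist','w7.png');top=shot('top')
o=np.array([.616,.1392]);th=.82
go((o[0]-.18*cos(th),o[1]-.18*sin(th),.15),th)
```

```text
[-0.94010773  0.27659899 -1.60317431] 0.00890483035096447 79.28302119718865
pos [ 0.4826 -0.2092  0.1377] yaw 1.5369 q6 -0.433 -> shift [217.1   3.2 -12.1] turn 0.7169
```

View pics/w7.png

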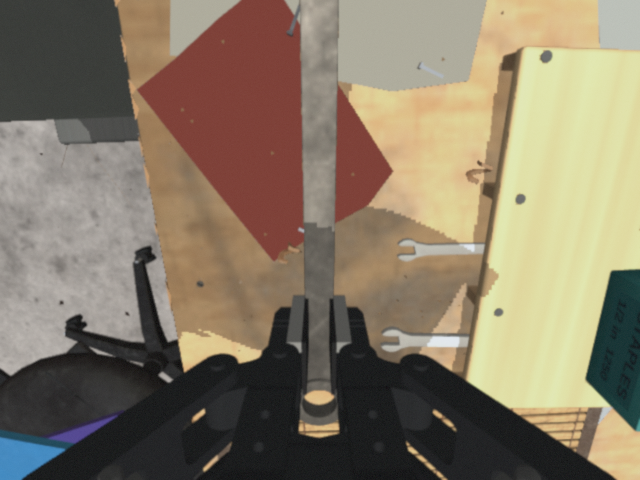

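The wrench is held by its ring half in line with the tool (ring hole at (320,400)). That was my last picture view, so from here I work from numbers. I'll raise the arm and take the wrist camera over the cock, to fix spindle, pointer and tab from near.

Emit:
drive_tool --targets '[[[0, 10, -50], 0, 0], [[40, 30, -100], 0, 0], [[95, 50, -112], 0, 0], [[150, 67, -112], 0, 0], [[205, 67, -112], 0, 0], [[260, 67, -112], 0, 0], [[310, 67, -112], 0, 0], [[310, 67, -112], 0, 0]]'

```text
time: 12.8
ee_pos: [0.5602, 0.101, 0.2491]
eef_rot: [0.718, 0.696, -0.001, -0.001]
force: [-0.2, -0.9, -2.1]
gripper_width: 0.0089
grasp_force: 79.3
```

Emit:
drive_tool --targets '[[[0, 0, 0], 0, 0], [[0, 0, 0], 0, 0]]'

```text
time: 13.05
ee_pos: [0.5607, 0.0969, 0.2501]
eef_rot: [0.719, 0.695, -0.001, -0.0]
force: [-0.5, -0.3, -1.6]
gripper_width: 0.0087
grasp_force: 79.3
```

```bash
cat > cock.py <<'E'
from h import *
t,y,M,s=pose();print(t.round(4),y.round(4),s['gripper_width'])
c=shot('wrist','wc.png'); shot('top'); shot('side')
o=np.array([.6165,.1392]);print('pred',proj(c,[(*o,.1),(*o,.0745)]).round(1))
h=cv2.cvtColor(c['img'],cv2.COLOR_BGR2HSV)
white=((h[...,1]<50)&(h[...,2]>170)).astype(np.uint8)
n,l,st,ce=cv2.connectedComponentsWithStats(white)
for i in np.argsort(-st[1:,4])[:4]+1: print('white',st[i],ce[i].round(1))
# brass = saturated yellow
br=((h[...,0]>12)&(h[...,0]<35)&(h[...,1]>110)&(h[...,2]>90)).astype(np.uint8)
n,l,st,ce=cv2.connectedComponentsWithStats(br)
for i in np.argsort(-st[1:,4])[:8]+1: print('brass',st[i],ce[i].round(1))
E
python3 cock.py
```

```text
[0.5607 0.0969 0.2501] 1.5357 0.008723988070474592
pred [[388.9 163.1]
 [383.5 159. ]]
white [ 416  282  174  155 8646] [503.5 352.4]
white [ 347   92   93  119 7790] [389.2 154.5]
white [   0  397   56   38 1039] [ 25.2 416.5]
white [529   0  42  69 753] [554.   24.3]
brass [ 499  276  120  119 6412] [559.7 330.7]
brass [ 573    0   67  192 5518] [612.8  95.1]
brass [335 193  41  69 833] [349.9 234.9]
brass [393  13  30  98 833] [411.6  61.5]
brass [199   0  26  48 821] [212.1  22. ]
brass [154   0  30  53 806] [166.3  25.8]
brass [397 191  32  63 720] [415.4 226.8]
brass [588 335  47  36 690] [611.5 350.8]
```

```bash
cat > dial.py <<'E'
from h import *
c=load('wrist'); h=cv2.cvtColor(c['img'],cv2.COLOR_BGR2HSV); V=c['img'].mean(2).astype(np.float32)
# dial rim: boundary of white blob -> points on z=.0745 -> circle fit
white=((h[...,1]<50)&(h[...,2]>170)).astype(np.uint8)
n,l,st,ce=cv2.connectedComponentsWithStats(white)
i=[i for i in range(1,n) if st[i,4]>5000 and abs(ce[i]-[389,154]).max()<25][0]
cn=max(cv2.findContours((l==i).astype(np.uint8),cv2.RETR_EXTERNAL,cv2.CHAIN_APPROX_NONE)[0],key=len).reshape(-1,2)
P=ray(c,cv2.convexHull(cn).reshape(-1,2),.0745)[:,:2]
from scipy.optimize import least_squares
f=least_squares(lambda q:np.hypot(*(P-q[:2]).T)-q[2],[.616,.139,.044],loss='soft_l1',f_scale=.001).x
print('dial centre',f.round(4),'resid mm',(1e3*(np.hypot(*(P-f[:2]).T)-f[2])).round(1))
o=f[:2]
for nm,rr,z in [('pointer',np.arange(.022,.041,.002),.0775),('tab',np.arange(.051,.059,.002),.076)]:
    th=np.arange(-1.4,1.41,.02)
    p=np.array([[(o[0]+a*np.cos(t),o[1]+a*np.sin(t),z) for a in rr] for t in th])
    q=proj(c,p.reshape(-1,3)).astype(np.float32)
    v=cv2.remap(V,q[:,0].copy(),q[:,1].copy(),cv2.INTER_LINEAR).reshape(len(th),len(rr)).mean(1)
    k=np.argsort(v)[:10];print(nm,sorted((th[k].round(2).tolist())),v[k].min(),np.median(v))
    print(v.astype(int).tolist())
E
python3 dial.py
```

```text
dial centre [0.6167 0.1407 0.047 ] resid mm [  5.2  -0.4  -0.2  -0.4  -0.4  -0.3  -0.2  -0.2  -0.4  -0.3   0.    0.
   0.1  -0.   -0.1   0.1  -0.1   0.4   0.3   0.3   0.4  -0.6   0.4   0.6
   0.9  -0.   -5.3  -9.6 -13.1   0.2   6.    5.6]
pointer [0.8, 0.82, 0.84, 0.86, 0.88, 0.9, 0.92, 0.94, 0.96, 0.98] 116.662964 223.97409
[225, 224, 224, 224, 223, 223, 222, 218, 211, 212, 221, 224, 224, 224, 224, 224, 224, 224, 224, 223, 217, 205, 203, 215, 223, 224, 224, 224, 224, 224, 224, 224, 224, 222, 216, 210, 216, 222, 224, 224, 224, 224, 224, 224, 224, 223, 221, 211, 201, 204, 217, 223, 224, 224, 224, 224, 224, 224, 224, 224, 222, 215, 211, 217, 223, 224, 224, 224, 224, 224, 224, 224, 224, 222, 214, 203, 207, 219, 223, 224, 224, 224, 224, 224, 224, 224, 224, 221, 213, 209, 219, 223, 225, 225, 225, 225, 225, 225, 225, 224, 222, 211, 200, 207, 219, 223, 222, 214, 196, 169, 144, 128, 121, 119, 117, 116, 117, 122, 135, 159, 189, 210, 220, 223, 224, 225, 224, 219, 206, 201, 215, 222, 224, 225, 225, 225, 225, 225, 225, 225, 223]
tab [-1.38, -1.36, -1.34, -1.32, -1.3, -1.28, -1.26, -1.24, -1.22, -1.2] 72.78524 111.26547
[95, 77, 72, 76, 76, 76, 75, 75, 75, 77, 79, 82, 81, 80, 81, 82, 83, 86, 90, 91, 93, 95, 97, 102, 111, 129, 142, 145, 140, 134, 127, 122, 118, 115, 111, 112, 111, 111, 111, 111, 111, 111, 111, 111, 111, 111, 111, 111, 110, 105, 104, 105, 106, 102, 103, 109, 111, 110, 111, 111, 111, 111, 111, 111, 111, 111, 111, 111, 111, 111, 111, 111, 110, 111, 111, 111, 111, 111, 110, 110, 110, 110, 110, 111, 110, 111, 111, 111, 111, 111, 110, 111, 111, 110, 111, 110, 111, 111, 110, 111, 111, 111, 110, 111, 111, 110, 111, 111, 111, 111, 111, 111, 110, 111, 111, 111, 111, 111, 112, 115, 119, 123, 126, 130, 133, 134, 135, 137, 137, 138, 138, 138, 137, 133, 128, 126, 122, 119, 118, 120, 123]
```

```bash
cat >> dial.py <<'E'
print('--sat/tab')
for cam,S in (('wrist',1),('top',1)):
    c=load(cam);Hs=cv2.cvtColor(c['img'],cv2.COLOR_BGR2HSV)[...,1].astype(np.float32)
    for a,b in ((.049,.053),(.053,.057),(.057,.061)):
        th=np.arange(-.8,.2,.03)
        p=np.array([(o[0]+x*np.cos(t),o[1]+x*np.sin(t),.076) for t in th for x in np.arange(a,b,.001)])
        q=proj(c,p).astype(np.float32)
        print(cam,a,cv2.remap(Hs,q[:,0].copy(),q[:,1].copy(),1).reshape(len(th),-1).mean(1).astype(int).tolist())
E
python3 dial.py | sed -n '/--sat/,$p'
```

```text
--sat/tab
wrist 0.049 [135, 132, 120, 105, 93, 89, 89, 89, 89, 89, 89, 88, 85, 36, 6, 7, 55, 87, 89, 88, 89, 89, 89, 89, 88, 89, 90, 89, 89, 88, 89, 90, 89, 89]
wrist 0.053 [110, 95, 90, 89, 88, 88, 88, 89, 88, 89, 89, 89, 88, 46, 8, 10, 64, 88, 89, 89, 89, 89, 88, 89, 89, 89, 89, 89, 89, 89, 89, 89, 90, 90]
wrist 0.057 [88, 89, 88, 89, 89, 89, 89, 89, 88, 89, 88, 89, 89, 55, 10, 14, 73, 88, 89, 89, 89, 90, 89, 89, 89, 89, 89, 89, 89, 89, 89, 89, 89, 89]
top 0.049 [53, 54, 55, 55, 56, 56, 56, 57, 59, 59, 59, 60, 61, 60, 59, 60, 61, 62, 61, 61, 61, 61, 62, 63, 62, 62, 61, 61, 61, 61, 61, 62, 62, 61]
top 0.053 [55, 56, 55, 55, 57, 58, 59, 60, 60, 59, 59, 60, 60, 60, 60, 60, 60, 61, 63, 63, 62, 63, 63, 63, 63, 62, 62, 63, 63, 62, 62, 63, 62, 62]
top 0.057 [55, 56, 57, 57, 58, 59, 60, 61, 61, 62, 61, 60, 60, 61, 60, 60, 61, 61, 62, 63, 63, 64, 65, 63, 63, 64, 63, 63, 63, 61, 61, 62, 62, 62]
```

```bash
cat > tang.py <<'E'
from h import *
c=load('wrist'); h=cv2.cvtColor(c['img'],cv2.COLOR_BGR2HSV)
o=np.array([.6167,.1407])
q=proj(c,[(*o,.09)])[0]; yy,xx=np.mgrid[:480,:640]
near=np.hypot(xx-q[0],yy-q[1])
br=(h[...,1]>70)&(near<22); ys,xs=np.nonzero(br)
print('brass n',br.sum(),'centroid',xs.mean().round(1),ys.mean().round(1),'bbox',xs.min(),xs.max(),ys.min(),ys.max(),'@.1',ray(c,(xs.mean(),ys.mean()),.098)[0].round(4),'pred px .08/.1/.106',proj(c,[(*o,.08),(*o,.1),(*o,.106)]).round(1).tolist())
for v in range(145,186,2): print(v,''.join('B' if br[v,u] else ('#' if h[v,u,2]<130 else ('+' if h[v,u,2]<190 else '.')) for u in range(345,440)))
E
python3 tang.py
```

```text
brass n 412 centroid 383.8 157.7 bbox 373 396 147 169 @.1 [0.6127 0.1432 0.098 ] pred px .08/.1/.106 [[384.9, 158.0], [389.2, 161.2], [390.6, 162.2]]
145 +++++.........................................+######+...................................++..++
147 +++++.............................++BBBBBBB.++#####+......................................+...+
149 +++++..........................++BBBBBBBBBBBBBBB+++.......................................+...+
151 +++++........................+BBBBBBBBBBBBBBBBBBB.................................++++++..+...+
153 +++++.......................+BBBBBBBBBBBBBBBBBBBBB........................................+...+
155 +++++......................+BBBBBBBBBBBBBBBBBBBBBB........................................+...+
157 +++++......................+BBBBBBBBBBBBBBBBBBBBBBB+......................................+...+
159 +++++......................+BBBBBBBBBBBBBBBBBBBBBBBB+....................................++..++
161 +++++......................+BBBBBBBBBBBBBBBBBBBBBB+......................................++..++
163 +++++.......................+BBBBBBBBBBBBBBBBB
[... 449 characters left out ...]

173 +++++.....................................................................+++.........++++####+
175 +++++........................................................................++++....+++#######
177 +++++...............................................................................+..+#######
179 +++++..............................................................................+...++######
181 +++++.............................................................................+...+++++++##
183 +++.............................................................................++...++++++++++
185 +++.....................................................................++.....++...+++++++++++
```

Run:
```python
from h import *
c=load('wrist');t,y,M,s=pose();g=c['img'].mean(2)
P=ray(c,[(320,388),(320,400),(320,410),(319,30),(319,290)],t[2]+.007)
print(((P-t)@M*1000).round(1))
for u in (312,319,326): print([int(x) for x in g[370:440:2,u]])
for v in (5,60,150,250): print(v,[int(x) for x in g[v,285:355:2]])
```

```text
[[-35.4  -0.4  -7. ]
 [-42.3  -0.4  -7. ]
 [-48.2  -0.4  -7. ]
 [108.6  -1.   -7. ]
 [ 14.3  -0.9  -7. ]]
[86, 88, 90, 90, 82, 63, 91, 100, 95, 93, 110, 168, 177, 175, 171, 165, 146, 73, 48, 48, 50, 49, 48, 75, 89, 90, 91, 112, 177, 182, 181, 182, 181, 108, 27]
[85, 84, 85, 86, 73, 72, 93, 94, 94, 94, 131, 174, 180, 182, 181, 178, 171, 126, 50, 50, 50, 44, 48, 57, 86, 91, 91, 89, 152, 219, 175, 120, 212, 181, 58]
[97, 102, 103, 95, 85, 73, 92, 105, 102, 98, 113, 172, 179, 179, 178, 182, 151, 63, 49, 49, 52, 54, 55, 76, 91, 92, 90, 97, 135, 216, 184, 142, 213, 118, 29]
5 [110, 112, 110, 110, 110, 112, 111, 110, 137, 145, 146, 152, 158, 159, 153, 146, 145, 143, 147, 144, 149, 150, 151, 148, 143, 135, 117, 104, 110, 111, 110, 110, 110, 111, 111]
60 [112, 111, 110, 110, 110, 111, 111, 112, 118, 124, 126, 130, 136, 143, 141, 139, 134, 130, 125, 119, 120, 123, 122, 125, 130, 132, 103, 94, 133, 142, 141, 139, 142, 146, 137]
150 [111, 112, 112, 110, 111, 111, 111, 110, 107, 113, 119, 115, 116, 115, 115, 116, 121, 122, 119, 118, 116, 115, 117, 117, 117, 117, 155, 162, 163, 161, 160, 163, 181, 224, 225]
250 [158, 158, 158, 156, 121, 111, 110, 111, 112, 111, 134, 143, 142, 138, 137, 138, 137, 137, 137, 138, 134, 129, 124, 123, 113, 83, 94, 103, 129, 132, 135, 119, 98, 97, 97]
```

```bash
cat > tgt.py <<'E'
from h import *; import sys
o=np.array([.6163,.1403])
def tcp(psi,z,d=.164,lat=-.0009):
    u=np.array([np.cos(psi),np.sin(psi)]);v=np.array([u[1],-u[0]])
    return (*(o-d*u-lat*v),z)
if __name__=='__main__':
    psi,z=map(float,sys.argv[1:3]); go(tcp(psi,z),psi)
    t,y,M,s=pose(); print('jaw now',(t+M@np.array([.164,-.0009,-.0035])).round(4),'F',s['force'].round(1),s['moment'].round(2),s['gripper_width'].round(4))
E
python3 tgt.py .88 .125
```

```text
pos [0.5609 0.097  0.2506] yaw 1.5354 q6 0.153 -> shift [-85.3 -45.4 125.6] turn 0.6554Traceback (most recent call last):
  File "tgt.py", line 8, in <module>
    t,y,M,s=pose(); print('jaw now',(t+M@np.array([.164,-.0009,-.0035])).round(4),'F',s['force'].round(1),s['moment'].round(2),s['gripper_width'].round(4))
                                                                                                                               ^^^^^^^^^^^^^^^^^^^^^^^^
AttributeError: 'float' object has no attribute 'round'
```

Emit:
drive_tool --targets '[[[-40, -22, 0], 0.16, 0], [[-85, -45, 0], 0.33, 0], [[-85, -45, 0], 0.49, 0], [[-85, -45, 20], 0.655, 0], [[-85, -45, 75], 0.655, 0], [[-85, -45, 126], 0.655, 0], [[-85, -45, 126], 0.655, 0], [[-85, -45, 126], 0.655, 0]]'

```text
time: 14.2
ee_pos: [0.514, 0.0142, 0.1263]
eef_rot: [0.904, 0.427, 0.001, 0.0]
force: [-0.4, 0.2, -0.7]
gripper_width: 0.009
grasp_force: 79.3
```

```bash
sed -i "s/s\['gripper_width'\].round(4)/s['gripper_width']/" tgt.py; python3 tgt.py .88 .110
python3 - <<'E'
from h import *
from tgt import o
c=shot('side','s2.png');d=shot('top','t3.png');t,y,M,s=pose()
j=t+M@np.array([.164,-.0009,-.007]); tip=t+M@np.array([.1705,-.0009,-.007])
for k in (c,d): print('jaw,tip,tang top,dial c',proj(k,[j,tip,(*o,.106),(*o,.0745)]).round(1).tolist())
im=d['img'];x,yv=proj(d,[j])[0].astype(int)
hh=cv2.cvtColor(im,cv2.COLOR_BGR2HSV)
for v in range(yv-22,yv+20): print(v,' '.join('%3d'%a for a in im[v,x-20:x+21].mean(1)))
E
```

```text
pos [0.514  0.0142 0.1263] yaw 0.8814 q6 0.658 -> shift [-1.6 -0.6 16.3] turn 0.0014
jaw now [0.6176 0.1413 0.1299] F [-0.4  0.2 -0.7] [-0.08  0.06 -0.04] 0.009041796189814277
jaw,tip,tang top,dial c [[335.4, 209.7], [336.7, 208.7], [334.4, 218.5], [334.0, 227.8]]
jaw,tip,tang top,dial c [[292.6, 229.1], [290.6, 227.5], [293.4, 231.3], [293.7, 232.8]]
207 134 134 134 134 135 135 134 133 134 133 134 137 135 135 135 134 134 133 133 135 134 135 135 134 136 134 135 134 134 135 134 135 135 133 133 133 136 134 136 133 134
208 135 136 134 134 133 136 135 135 134 134 134 134 134 135 135 135 135 133 135 134 135 133 134 133 136 135 135 134 134 134 135 134 134 134 134 135 135 133 134 136 134
209 135 133 134 133 136 134 135 134 135 136 134 135 134 135 135 134 135 134 134 136 135 135 135 135 134 133 135 134 134 135 136 135 135 134 135 134 133 136 135 133 135
210 133 134 133 135 136 135 134 134 135 134 136 135 134 134 134 135 135 133 135 136 135 134 134 134 133 135 134 133 135 138 140 136 133 135 135 135 135 134 135 135 134
211 134 136 136 134 134 132 135 135 134 135 134 133 134 133 135 135 135 13
[... 5609 characters left out ...]
 203 171 168 180 182 178 170
245 152 150 146 144 155 159 159 161 169 184 197 209 219 228 232 234 233 235 234 233 234 234 234 235 234 234 234 234 234 234 234 229 218 208 187 149 137 155 170 176 174
246 172 172 155 152 157 160 158 159 161 170 186 199 210 216 224 228 231 233 233 234 235 234 234 234 234 235 233 232 230 231 227 219 199 183 157 135 133 150 163 168 171
247 201 199 166 157 161 159 161 162 161 164 171 182 195 201 211 215 220 226 230 231 233 233 232 231 231 232 229 222 218 219 215 197 171 146 136 144 150 160 164 161 165
248 208 207 166 156 161 162 164 163 164 164 167 168 178 200 214 214 212 210 214 219 227 230 228 224 223 220 213 209 203 195 188 166 144 134 144 158 160 164 164 163 161
```

The jaw stands over the tang, with prong tips at about (295,224) and (290,231) in the top view. Along-axis uncertainty is about 2 mm, so I lower with a small back bias and watch the force.

Emit:
drive_tool --targets '[[[-3.5, -0.6, 5], 0, 0], [[-3.5, -0.6, 14], 0, 0], [[-3.5, -0.6, 20], 0, 0], [[-3.5, -0.6, 24], 0, 0], [[-3.5, -0.6, 27], 0, 0], [[-3.5, -0.6, 27], 0, 0]]'

```text
time: 15.05
ee_pos: [0.5102, 0.0122, 0.0976]
eef_rot: [0.904, 0.427, -0.0, -0.0]
force: [0.7, -0.4, -1.1]
gripper_width: 0.0084
grasp_force: 79.3
```

```bash
python3 tgt.py .88 .084
```

```text
pos [0.5102 0.0122 0.0976] yaw 0.8818 q6 0.653 -> shift [ 2.3  1.  13.6] turn 0.0018
jaw now [0.6138 0.1394 0.101 ] F [ 0.7 -0.4 -1.1] [-0.09  0.01  0.01] 0.008405864611431226
```

Emit:
drive_tool --targets '[[[0, 0, 4], 0, 0], [[0, 0, 8], 0, 0], [[0, 0, 12], 0, 0], [[0, 0, 14], 0, 0], [[0, 0, 14], 0, 0]]'

```text
time: 15.68
ee_pos: [0.5102, 0.0122, 0.0836]
eef_rot: [0.904, 0.427, -0.0, -0.0]
force: [0.2, -0.4, -1.4]
gripper_width: 0.009
grasp_force: 79.3
```

```bash
python3 tgt.py .88 .084
python3 - <<'E'
from h import *
from tgt import o
d=shot('top','t4.png');s2=shot('side','s3.png');t,y,M,s=pose()
print('jaw,tip,tang',proj(d,[t+M@np.array([.164,-.0009,-.007]),t+M@np.array([.1705,-.0009,-.007]),(*o,.1)]).round(1).tolist())
S=cv2.cvtColor(d['img'],cv2.COLOR_BGR2HSV);im=d['img'].mean(2)
for v in range(220,242): print(v,' '.join('%3d'%a for a in im[v,280:312]),'|',' '.join('%3d'%a for a in S[v,284:306,1]))
E
```

```text
pos [0.5102 0.0122 0.0836] yaw 0.8818 q6 0.653 -> shift [ 2.3  1.  -0.4] turn 0.0018
jaw now [0.6138 0.1393 0.0871] F [ 0.2 -0.4 -1.4] [-0.11  0.07 -0.02] 0.008982459339775917
jaw,tip,tang [[293.9, 232.9], [292.0, 231.3], [293.4, 231.6]]
220 186 203 212 222 224 219 219 231 235 234 236 236 234 234 235 235 235 236 235 229 227 233 233 222 214 216 209 189 154 132 139 155 |  16  18  19  18  18  19  17  19  18  19  18  18  18  19  19  18  18  19  19  18  16  13
221 201 208 209 208 210 216 218 230 236 236 236 236 236 236 237 236 236 236 236 234 234 235 233 223 225 229 223 205 177 141 130 144 |  16  18  18  18  18  18  18  18  18  19  17  18  18  18  18  18  18  18  19  19  18  17
222 210 212 200 179 180 207 222 233 236 237 236 236 237 236 236 236 236 236 236 236 236 236 235 230 233 235 230 217 204 174 140 131 |  16  18  19  19  19  18  18  18  18  19  19  18  18  18  19  18  18  18  17  17  18  19
223 220 222 198 164 159 191 221 231 235 236 236 236 236 237 237 236 236 236 236 236 236 237 236 234 233 233 233 227 222 201 156 129 |  14  17  18  17  18  19  18  18  18  18  19  18  18  18  18  1
[... 3321 characters left out ...]
 4   4  12  18  19  19  16   9   7
239 229 236 236 236 236 236 236 235 236 236 235 235 233 230 223 215 214 212 207 194 177 168 170 174 175 172 174 195 220 220 200 153 |  18  18  18  18  18  18  18  18  18  17  17  17  16  16  13   7   6  15  17  20  17  10
240 227 236 235 236 236 235 235 236 235 236 236 236 235 235 234 233 232 231 228 217 198 180 175 178 179 176 165 176 200 204 175 135 |  18  18  18  19  18  17  18  18  18  18  17  17  18  18  17  16  13   3  13  15  18  17
241 224 231 234 236 236 236 236 235 236 236 236 235 236 236 236 236 235 235 235 231 220 202 191 187 189 186 174 164 171 180 152 124 |  18  18  18  18  17  18  17  18  18  18  19  19  18  18  17  18  17  11   4  12  16  17
```

The slot is down round the tang, but the prong tips only reach about its middle. I'll slide forward gently and watch the force.

Emit:
drive_tool --targets '[[[1, 0, 0], 0, 0], [[2, 0.5, 0], 0, 0], [[3, 1, 0], 0, 0], [[4, 1, 0], 0, 0], [[4, 1, 0], 0, 0]]'

```text
time: 16.4
ee_pos: [0.5137, 0.0147, 0.0838]
eef_rot: [0.904, 0.427, 0.0, -0.0]
force: [-0.4, -0.3, -1.2]
gripper_width: 0.0088
grasp_force: 79.3
```

Emit:
drive_tool --targets '[[[1, 0, 0], 0, 0], [[2, 0, 0], 0, 0], [[2, 0, 0], 0, 0]]'

```text
time: 16.77
ee_pos: [0.5136, 0.0158, 0.0834]
eef_rot: [0.904, 0.427, -0.001, -0.0]
force: [-5.7, -7.1, -1.2]
gripper_width: 0.0084
grasp_force: 79.3
```

```bash
python3 tgt.py .88 .084
python3 - <<'E'
from h import *
d=shot('top')
S=cv2.cvtColor(d['img'],cv2.COLOR_BGR2HSV);im=d['img'].mean(2)
for v in range(224,240): print(v,' '.join('%3d'%a for a in im[v,284:306]),'|',' '.join('%3d'%a for a in S[v,284:306,1]))
E
```

```text
pos [0.5136 0.0158 0.0834] yaw 0.882 q6 0.662 -> shift [-2.6  0.7 -0.6] turn 0.002
jaw now [0.6171 0.1429 0.0866] F [-5.7 -7.1 -1.2] [-1.27  1.01 -0.09] 0.008387418302323986
224 168 176 201 214 228 234 236 236 236 237 236 236 236 236 236 236 236 236 236 234 228 224 |  16  14  18  17  18  18  18  18  18  18  19  18  18  18  18  18  18  18  19  18  18  19
225 205 185 176 185 213 230 235 235 235 233 232 233 234 236 237 236 237 236 237 235 229 226 |  17  16  14  16  20  17  19  18  18  19  18  17  18  18  19  19  18  18  19  18  18  19
226 228 213 186 173 190 213 228 235 233 222 215 216 223 229 232 234 237 236 236 236 234 234 |  18  17  16  13  17  17  18  18  17  17  15  16  18  17  19  18  18  19  19  19  18  19
227 235 229 214 189 176 187 211 226 227 206 188 186 196 207 213 228 235 237 236 236 236 236 |  18  19  17  18  17  17  19  17  15  11   4   5   9  12  16  17  19  18  18  18  19  18
228 236 235 229 215 190 176 187 204 209 187 164 164 170 177 187 214 231 236 236 236 236 236 |  18  18  18  19  18  15  15  10   2  12  24  20  10   6   7  15  17  18  19  18  19  19
229 236 236 235 
[... 1285 characters left out ...]
 231 219 203 186 177 172 167 163 163 163 169 175 174 176 195 224 |  18  18  18  18  19  18  17  15  10   3   4   6   9  12  17  18  18  17  10   6  12  17
237 236 235 236 236 236 235 235 232 225 215 213 209 195 177 170 164 169 174 173 169 177 208 |  18  18  19  19  18  18  18  17  15  16  14  14  10   4   7  14  18  20  17  13   6  14
238 236 235 236 235 236 235 236 235 234 232 232 230 221 209 195 176 170 172 176 175 173 182 |  18  18  18  18  18  18  18  18  19  17  17  17  18  17  10   4  12  17  17  17  13   3
239 235 236 236 235 236 235 235 235 236 235 235 235 233 230 219 199 185 181 182 184 178 170 |  18  18  18  18  18  18  18  18  18  18  18  19  18  17  18  13   3  11  16  17  17  12
```

Floor contact is 2.6 mm ahead of nominal, just as the geometry says (3 mm). I back off to centre.

Emit:
drive_tool --targets '[[[-1.5, 0.3, 0], 0, 0], [[-3.5, 0.3, 0], 0, 0], [[-3.5, 0.3, 0], 0, 0]]'

```text
time: 17.2
ee_pos: [0.513, 0.0133, 0.0838]
eef_rot: [0.904, 0.427, 0.0, 0.0]
force: [0.0, 0.4, -1.1]
gripper_width: 0.0083
grasp_force: 79.3
```

```bash
cat > arc.py <<'E'
from tgt import *
def arc(p1,n=8,z=.084):
    t,y,M,s=pose(); print('pos',t.round(4),'yaw',y.round(4),'jaw-o mm',(((t+M@np.array([.164,-.0009,-.0035]))[:2]-o)*1e3).round(1),'F',s['force'].round(1),'q6',round(s['joint_positions'][5],3))
    for p in np.linspace(y,p1,n+1)[1:]:
        d=M.T@(np.array(tcp(p,z))-t)*1e3; print([[round(float(x),1) for x in d],round(float(y-p),3),0])
if __name__=='__main__': arc(float(sys.argv[1]),int(sys.argv[2]))
E
python3 arc.py .28 8
```

```text
pos [0.513  0.0133 0.0838] yaw 0.8817 jaw-o mm [0.3 0.1] F [ 0.   0.4 -1.1] q6 0.656
[[0.1, -12.5, -0.2], 0.075, 0]
[[1.5, -24.7, -0.2], 0.15, 0]
[[3.7, -36.9, -0.2], 0.226, 0]
[[6.8, -48.8, -0.2], 0.301, 0]
[[10.9, -60.4, -0.2], 0.376, 0]
[[15.8, -71.8, -0.2], 0.451, 0]
[[21.5, -82.7, -0.2], 0.527, 0]
[[28.0, -93.1, -0.2], 0.602, 0]
```

Emit:
drive_tool --targets '[[[0, -12.5, 0], 0.075, 0], [[1.5, -25, 0], 0.15, 0], [[4, -37, 0], 0.225, 0], [[7, -49, 0], 0.3, 0], [[11, -60.5, 0], 0.375, 0], [[16, -72, 0], 0.45, 0], [[21.5, -83, 0], 0.525, 0], [[28, -93, 0], 0.6, 0]]'

```text
time: 18.2
ee_pos: [0.4583, 0.0944, 0.0837]
eef_rot: [0.99, 0.139, -0.0, 0.0]
force: [-2.4, -0.0, -1.7]
gripper_width: 0.0088
grasp_force: 79.4
```

```bash
python3 arc.py -.32 8
```

```text
pos [0.4583 0.0944 0.0837] yaw 0.2795 jaw-o mm [-0.6  0.2] F [-2.4 -0.  -1.7] q6 1.43
[[0.9, -11.9, -0.3], 0.075, 0]
[[2.2, -24.2, -0.3], 0.15, 0]
[[4.5, -36.2, -0.3], 0.225, 0]
[[7.6, -48.1, -0.3], 0.3, 0]
[[11.6, -59.7, -0.3], 0.375, 0]
[[16.4, -71.0, -0.3], 0.45, 0]
[[22.1, -81.9, -0.3], 0.525, 0]
[[28.6, -92.3, -0.3], 0.6, 0]
```

Emit:
drive_tool --targets '[[[0.5, -12, 0], 0.075, 0], [[2, -24, 0], 0.15, 0], [[4.5, -36, 0], 0.225, 0], [[7.5, -48, 0], 0.3, 0], [[11.5, -59.5, 0], 0.375, 0], [[16.5, -71, 0], 0.45, 0], [[22, -82, 0], 0.525, 0], [[28.5, -92, 0], 0.6, 0]]'

```text
time: 19.2
ee_pos: [0.4591, 0.1907, 0.0834]
eef_rot: [0.987, -0.16, -0.001, 0.001]
force: [-7.5, 3.7, -0.9]
gripper_width: 0.0086
grasp_force: 79.6
```

```bash
python3 arc.py -.55 4
cat > ptr.py <<'E'
from h import *
from tgt import o
for cam in ('top','side','wrist'):
    c=shot(cam,'p_%s_%d.png'%(cam,int(telemetry.observe()['time']*100)));V=c['img'].mean(2).astype(np.float32)
    th=np.arange(-1.0,1.2,.05)
    p=np.array([(o[0]+a*np.cos(t),o[1]+a*np.sin(t),.0775) for t in th for a in np.arange(.022,.039,.002)])
    q=proj(c,p).astype(np.float32); v=cv2.remap(V,q[:,0].copy(),q[:,1].copy(),1).reshape(len(th),-1).mean(1)
    print(cam,q.min(0),q.max(0)); print(' '.join('%.2f:%d'%a for a in zip(th,v)))
E
python3 ptr.py
```

```text
pos [0.4591 0.1907 0.0834] yaw -0.3204 jaw-o mm [-1.2 -0.4] F [-7.5  3.7 -0.9] q6 2.223
[[1.3, -10.2, -0.6], 0.057, 0]
[[2.0, -19.6, -0.6], 0.115, 0]
[[3.3, -28.9, -0.6], 0.172, 0]
[[5.1, -38.2, -0.6], 0.23, 0]
top [280.4726  218.26126] [306.00708 229.16174]
-1.00:231 -0.95:230 -0.90:229 -0.85:230 -0.80:232 -0.75:232 -0.70:231 -0.65:231 -0.60:232 -0.55:232 -0.50:232 -0.45:231 -0.40:230 -0.35:231 -0.30:232 -0.25:231 -0.20:230 -0.15:225 -0.10:217 -0.05:198 0.00:179 0.05:167 0.10:171 0.15:190 0.20:209 0.25:222 0.30:228 0.35:230 0.40:232 0.45:232 0.50:231 0.55:229 0.60:229 0.65:230 0.70:231 0.75:232 0.80:232 0.85:231 0.90:232 0.95:232 1.00:232 1.05:230 1.10:229 1.15:230
side [336.43353 220.07982] [347.4784 233.234 ]
-1.00:224 -0.95:223 -0.90:224 -0.85:224 -0.80:224 -0.75:225 -0.70:225 -0.65:225 -0.60:224 -0.55:224 -0.50:223 -0.45:222 -0.40:221 -0.35:219 -0.30:216 -0.25:212 -0.20:207 -0.15:199 -0.10:190 -0.05:182 0.00:179 0.05:177 0.10:177 0.15:182 0.20:190 0.25:199 0.30:205 0.35:211 0.40:215 0.45:217 0.50:218 0.55:219 0.60:219 0.65:220 0.70:220 0.75:220 0.80:220 0.85:219 0.90:216 0.95:211 1.00:203 1.05:194 1.10:183 1.15:171
wrist [ 192.05893 -309.54666] [ 391.08    -163.77238]
-1.00:0 -0.95:0 -0.90:0 -0.85:0 -0.80:0 -0.75:0 -0.70:0 -0.65:0 -0.60:0 -0.55:0 -0.50:0 -0.45:0 -0.40:0 -0.35:0 -0.30:0 -0.25:0 -0.20:0 -0.15:0 -0.10:0 -0.05:0 0.00:0 0.05:0 0.10:0 0.15:0 0.20:0 0.25:0 0.30:0 0.35:0 0.40:0 0.45:0 0.50:0 0.55:0 0.60:0 0.65:0 0.70:0 0.75:0 0.80:0 0.85:0 0.90:0 0.95:0 1.00:0 1.05:0 1.10:0 1.15:0
```

Run:
```python
from h import *
from tgt import o
c=load('top');im=cv2.imread('pics/top0.png')
V=im.mean(2).astype(np.float32);S=cv2.cvtColor(im,cv2.COLOR_BGR2HSV)[...,1].astype(np.float32)
def pr(I,a,b,z,th):
    p=np.array([(o[0]+r_*np.cos(t),o[1]+r_*np.sin(t),z) for t in th for r_ in np.arange(a,b,.001)])
    q=proj(c,p).astype(np.float32);v=cv2.remap(I,q[:,0].copy(),q[:,1].copy(),1).reshape(len(th),-1).mean(1);print(' '.join('%.2f:%d'%x for x in zip(th,v)))
pr(V,.022,.039,.0775,np.arange(.5,1.2,.05))
for a in (.048,.052,.056): pr(S,a,a+.004,.076,np.arange(-.7,.1,.05));pr(V,a,a+.004,.076,np.arange(-.7,.1,.05))
```

```text
0.50:223 0.55:220 0.60:214 0.65:205 0.70:192 0.75:175 0.80:166 0.85:170 0.90:186 0.95:204 1.00:215 1.05:220 1.10:221 1.15:223
-0.70:56 -0.65:55 -0.60:50 -0.55:48 -0.50:48 -0.45:40 -0.40:23 -0.35:13 -0.30:19 -0.25:27 -0.20:30 -0.15:34 -0.10:34 -0.05:34 0.00:34 0.05:34
-0.70:157 -0.65:155 -0.60:156 -0.55:159 -0.50:165 -0.45:163 -0.40:161 -0.35:158 -0.30:162 -0.25:166 -0.20:164 -0.15:164 -0.10:167 -0.05:166 0.00:165 0.05:164
-0.70:115 -0.65:115 -0.60:109 -0.55:102 -0.50:92 -0.45:79 -0.40:48 -0.35:24 -0.30:48 -0.25:71 -0.20:74 -0.15:72 -0.10:71 -0.05:71 0.00:71 0.05:72
-0.70:145 -0.65:141 -0.60:132 -0.55:126 -0.50:130 -0.45:133 -0.40:133 -0.35:135 -0.30:134 -0.25:132 -0.20:131 -0.15:134 -0.10:136 -0.05:135 0.00:135 0.05:135
-0.70:121 -0.65:117 -0.60:107 -0.55:95 -0.50:88 -0.45:80 -0.40:49 -0.35:25 -0.30:52 -0.25:81 -0.20:84 -0.15:83 -0.10:82 -0.05:84 0.00:85 0.05:84
-0.70:153 -0.65:146 -0.60:134 -0.55:125 -0.50:125 -0.45:127 -0.40:130 -0.35:134 -0.30:130 -0.25:126 -0.20:126 -0.15:127 -0.10:127 -0.05:126 0.00:126 0.05:127
```

In the top view the pointer is now at +0.065 and the tab at -0.35, with the wrench at -0.32. I turn on by about 0.39 and measure again.

Emit:
drive_tool --targets '[[[1, -10, 0], 0.057, 0], [[2, -19.5, 0], 0.115, 0], [[3.3, -29, 0], 0.172, 0], [[5, -38, 0], 0.23, 0], [[5, -38, 0], 0.23, 0]]'

```text
time: 19.98
ee_pos: [0.4751, 0.2255, 0.0832]
eef_rot: [0.963, -0.271, -0.002, 0.001]
force: [-12.8, 8.6, -1.2]
gripper_width: 0.0087
grasp_force: 79.5
```

```bash
python3 arc.py -.72 4; python3 ptr.py | sed -n 2p
```

```text
pos [0.4751 0.2255 0.0832] yaw -0.5488 jaw-o mm [-0.8  0.4] F [-12.8   8.6  -1.2] q6 2.503
[[1.0, -7.1, -0.9], 0.043, 0]
[[1.4, -14.1, -0.9], 0.086, 0]
[[2.1, -21.1, -0.9], 0.128, 0]
[[3.1, -28.0, -0.9], 0.171, 0]
-1.00:232 -0.95:230 -0.90:230 -0.85:231 -0.80:232 -0.75:232 -0.70:232 -0.65:232 -0.60:232 -0.55:233 -0.50:232 -0.45:230 -0.40:227 -0.35:221 -0.30:209 -0.25:190 -0.20:176 -0.15:173 -0.10:186 -0.05:205 0.00:220 0.05:224 0.10:228 0.15:230 0.20:232 0.25:233 0.30:232 0.35:232 0.40:233 0.45:233 0.50:232 0.55:230 0.60:229 0.65:230 0.70:232 0.75:232 0.80:232 0.85:232 0.90:232 0.95:233 1.00:232 1.05:231 1.10:230 1.15:230
```

Emit:
drive_tool --targets '[[[-1, -7, 0], 0.043, 0], [[-0.5, -14, 0], 0.086, 0], [[0.3, -21, 0], 0.128, 0], [[1.6, -29, 0], 0.177, 0], [[1.6, -29, 0], 0.177, 0]]'

```text
time: 20.75
ee_pos: [0.4925, 0.2497, 0.0834]
eef_rot: [0.935, -0.355, -0.001, 0.0]
force: [-9.1, 9.5, -1.0]
gripper_width: 0.0088
grasp_force: 79.4
```

```bash
python3 arc.py -.74 1; python3 ptr.py | sed -n 1,4p
```

```text
pos [0.4925 0.2497 0.0834] yaw -0.7259 jaw-o mm [-0.5  1.2] F [-9.1  9.5 -1. ] q6 2.709
[[1.2, -1.8, -0.6], 0.014, 0]
top [280.4726  218.26126] [306.00708 229.16174]
-1.00:232 -0.95:230 -0.90:230 -0.85:231 -0.80:232 -0.75:233 -0.70:232 -0.65:232 -0.60:231 -0.55:228 -0.50:219 -0.45:203 -0.40:182 -0.35:170 -0.30:172 -0.25:187 -0.20:206 -0.15:221 -0.10:229 -0.05:231 0.00:231 0.05:230 0.10:230 0.15:231 0.20:233 0.25:233 0.30:232 0.35:232 0.40:233 0.45:233 0.50:232 0.55:230 0.60:229 0.65:231 0.70:232 0.75:233 0.80:232 0.85:232 0.90:232 0.95:232 1.00:232 1.05:231 1.10:230 1.15:231
side [336.43353 220.07982] [347.4784 233.234 ]
-1.00:223 -0.95:222 -0.90:222 -0.85:221 -0.80:220 -0.75:218 -0.70:214 -0.65:210 -0.60:203 -0.55:195 -0.50:186 -0.45:179 -0.40:174 -0.35:173 -0.30:176 -0.25:181 -0.20:188 -0.15:195 -0.10:202 -0.05:208 0.00:211 0.05:214 0.10:218 0.15:219 0.20:220 0.25:221 0.30:222 0.35:223 0.40:223 0.45:222 0.50:222 0.55:221 0.60:220 0.65:220 0.70:219 0.75:218 0.80:216 0.85:213 0.90:209 0.95:203 1.00:195 1.05:184 1.10:173 1.15:163
```

```bash
cat > chk.py <<'E'
from h import *
from tgt import o
from scipy.optimize import least_squares
for cam in ('top','side'):
    c=load(cam); im0=cv2.imread('pics/%s0.png'%cam)
    h=cv2.cvtColor(im0,cv2.COLOR_BGR2HSV); q=proj(c,[(*o,.0745)])[0]
    w=((h[...,1]<45)&(h[...,2]>200)).astype(np.uint8); n,l=cv2.connectedComponents(w)
    yy,xx=np.mgrid[:480,:640]; near=np.hypot(xx-q[0],yy-q[1])<25
    i=np.bincount(l[near&(l>0)]).argmax(); cn=max(cv2.findContours(((l==i)&near).astype(np.uint8),0,1)[0],key=len)
    P=ray(c,cv2.convexHull(cn).reshape(-1,2),.0745)[:,:2]
    f=least_squares(lambda z:np.hypot(*(P-z[:2]).T)-z[2],[*o,.044],loss='soft_l1',f_scale=.001).x
    print(cam,'centre',f.round(4),'res',(1e3*np.std(np.hypot(*(P-f[:2]).T)-f[2])).round(1))
    for nm,im,I,a,b,z in (('ptr0',im0,'V',.022,.039,.0775),('ptr',c['img'],'V',.022,.039,.0775),('tab',im0,'S',.051,.059,.076)):
        A=(im.mean(2) if I=='V' else cv2.cvtColor(im,cv2.COLOR_BGR2HSV)[...,1]).astype(np.float32)
        th=np.arange(-1,1.2,.01) if nm!='tab' else np.arange(-.6,-.1,.01)
        p=np.array([(f[0]+r_*np.cos(t),f[1]+r_*np.sin(t),z) for t in th for r_ in np.arange(a,b,.001)])
        qq=proj(c,p).astype(np.float32);v=cv2.remap(A,qq[:,0].copy(),qq[:,1].copy(),1).reshape(len(th),-1).mean(1)
        k=v[:].argmin(); s=slice(max(0,k-10),k+11); wt=v[s].max()-v[s]; print(nm,th[k].round(3),(wt@th[s]/wt.sum()).round(3),int(v[k]))
E
python3 chk.py
```

```text
top centre [0.6169 0.1418 0.0465] res 2.3
ptr0 0.79 0.792 165
ptr -0.38 -0.382 169
tab -0.38 -0.378 24
side centre [0.6174 0.1423 0.0452] res 2.4
ptr0 0.81 0.811 171
ptr 1.19 1.16 165
tab -0.34 -0.355 56
```

The cameras put the pointer within about +0.03 of the tab. I'll add 0.03 rad, ease back, lift off, and check from near with the wrist camera.

Emit:
drive_tool --targets '[[[-1, -2.5, 0], 0.015, 0], [[-1, -5, 0], 0.03, 0], [[-1, -5, 0], 0.03, 0], [[-1, -3, 0], 0.018, 0], [[-1, -1, 0], 0, 0]]'

```text
time: 21.52
ee_pos: [0.4929, 0.2505, 0.0836]
eef_rot: [0.935, -0.355, -0.001, 0.0]
force: [-4.1, 5.0, -1.3]
gripper_width: 0.0087
grasp_force: 79.3
```

```bash
python3 arc.py -.74 1; python3 ptr.py >/dev/null; python3 chk.py | grep -v ptr0
```

```text
pos [0.4929 0.2505 0.0836] yaw -0.7248 jaw-o mm [0.  2.1] F [-4.1  5.  -1.3] q6 2.71
[[1.4, -0.9, -0.4], 0.015, 0]
top centre [0.6169 0.1418 0.0465] res 2.3
ptr -0.42 -0.419 167
tab -0.38 -0.378 24
side centre [0.6174 0.1423 0.0452] res 2.4
ptr 1.19 1.16 164
tab -0.34 -0.355 56
```

Emit:
drive_tool --targets '[[[-1, 0, 0], 0, 0], [[-1, 0, -6], 0, 0], [[-1, 0, -14], 0, 0], [[-1, 0, -26], 0, 0], [[-1, 0, -60], 0, 0], [[-1, 0, -120], 0, 0], [[-1, 0, -166], 0, 0], [[-1, 0, -166], 0, 0]]'

```text
time: 22.68
ee_pos: [0.495, 0.2517, 0.2544]
eef_rot: [0.935, -0.355, 0.003, -0.003]
force: [0.6, 0.2, -1.6]
gripper_width: 0.0087
grasp_force: 78.9
```

```bash
python3 -c "
from h import *
go((.575,.20,.25),-.2)"
```

```text
pos [0.495  0.2517 0.2544] yaw -0.7252 q6 2.712 -> shift [ 94.1 -14.3   4.8] turn -0.5252
```

Emit:
drive_tool --targets '[[[0, 30, 0], -0.18, 0], [[0, 50, 0], -0.36, 0], [[0, 70, 0], -0.54, 0], [[0, 90, 0], -0.72, 0], [[0, 100, 0], -0.9, 0], [[0, 100, 0], -1.08, 0], [[0, 100, 0], -1.26, 0], [[0, 100, 0], -1.44, 0]]'

```text
time: 23.68
ee_pos: [0.4262, 0.1758, 0.2494]
eef_rot: [0.936, 0.353, -0.0, 0.0]
force: [0.3, -0.4, -1.4]
gripper_width: 0.0089
grasp_force: 78.9
```

```bash
python3 -c "
from h import *
go((.5607,.0969,.25),1.535)"
```

```text
pos [0.4262 0.1758 0.2494] yaw 0.7207 q6 1.176 -> shift [ 49.  148.   -0.7] turn -0.8143
```

Emit:
drive_tool --targets '[[[10, 30, 0], -0.18, 0], [[20, 60, 0], -0.36, 0], [[30, 90, 0], -0.54, 0], [[40, 120, 0], -0.72, 0], [[49, 148, 0], -0.814, 0], [[49, 148, 0], -0.814, 0], [[49, 148, 0], -0.814, 0]]'

```text
time: 24.55
ee_pos: [0.5598, 0.0964, 0.2493]
eef_rot: [0.722, 0.692, -0.001, -0.0]
force: [-0.5, -0.1, -1.7]
gripper_width: 0.0086
grasp_force: 78.9
```

```bash
cp pics/wc.png pics/wc0.png; cp /tmp/wrist.npz /tmp/prev.npz; python3 cock.py | head -1
cat > fin.py <<'E'
from h import *
o=np.array([.6167,.1407]);c=load('wrist')
h=cv2.cvtColor(c['img'],cv2.COLOR_BGR2HSV);V=h[...,2]; yy,xx=np.mgrid[:480,:640]
W=ray(c,np.c_[xx.ravel(),yy.ravel()],.0775)[:,:2].reshape(480,640,2)-o
rr=np.hypot(W[...,0],W[...,1]);an=np.arctan2(W[...,1],W[...,0])
m=(V<150)&(rr>.014)&(rr<.040)&(abs(an)<1.2);n,l,st,ce=cv2.connectedComponentsWithStats(m.astype(np.uint8))
i=1+st[1:,4].argmax();P=W[l==i];f=cv2.fitLine(P.astype(np.float32),cv2.DIST_HUBER,0,.01,.01).ravel()
print('pointer n',len(P),'mean',P.mean(0).round(4),'line angle',np.arctan(f[1]/f[0]).round(3),'offset of centre from line mm',(1e3*(f[2]*f[1]-f[3]*f[0])).round(2),'mean polar',an[l==i].mean().round(3),'outer polar',an[(l==i)&(rr>.033)].mean().round(3),'rmax',rr[l==i].max().round(4))
W2=ray(c,np.c_[xx.ravel(),yy.ravel()],.076)[:,:2].reshape(480,640,2)-o
r2=np.hypot(W2[...,0],W2[...,1]);a2=np.arctan2(W2[...,1],W2[...,0])
m=(h[...,1]<45)&(r2>.050)&(r2<.064)&(abs(a2+.36)<.2);P=W2[m];f=cv2.fitLine(P.astype(np.float32),cv2.DIST_HUBER,0,.01,.01).ravel()
print('tab n',len(P),'mean',P.mean(0).round(4),'polar',a2[m].mean().round(3),'line',np.arctan(f[1]/f[0]).round(3),'r',r2[m].min(),r2[m].max())
E
python3 fin.py; cp /tmp/wrist.npz /tmp/now.npz; cp /tmp/prev.npz /tmp/wrist.npz; python3 -c "
from h import *;d=load('wrist');im=cv2.imread('pics/wc0.png');d['img']=im;print(d['world_to_cam'][:3,3])"
```

```text
[0.5598 0.0964 0.2493] 1.5272 0.008636389527455357
pointer n 177 mean [ 0.0256 -0.0107] line angle -0.382 offset of centre from line mm 0.35 mean polar -0.396 outer polar -0.392 rmax 0.0393
tab n 61 mean [ 0.0517 -0.02  ] polar -0.369 line -0.386 r 0.050238015895332916 0.06071337068873475
[0.51262676 0.19732856 0.30859822]
```

Seen from near, the pointer (-0.385) is in line with the tab (-0.37 to -0.386). Now I lay the wrench down where it lay before.

Emit:
drive_tool --targets '[[[-50, -30, 0], 0, 0], [[-100, -50, 0], 0, 0], [[-155, -70, 0], 0, 0], [[-210, -70, 0], 0, 0], [[-260, -70, 0], 0, 0], [[-300, -70, 50], 0, 0], [[-300, -70, 110], 0, 0], [[-300, -70, 170], 0, 0]]'

```text
time: 25.7
ee_pos: [0.4782, -0.2008, 0.0787]
eef_rot: [0.722, 0.692, 0.0, 0.001]
force: [1.2, -0.6, -0.6]
gripper_width: 0.0087
grasp_force: 78.9
```

Emit:
drive_tool --targets '[[[0, 0, 20], 0, 0], [[0, 0, 40], 0, 0], [[0, 0, 50], 0, 0], [[0, 0, 60], 0, 0], [[0, 0, 60], 0, 0]]'

```text
time: 26.32
ee_pos: [0.4781, -0.2003, 0.0197]
eef_rot: [0.722, 0.692, -0.0, -0.0]
force: [-0.0, -0.1, -0.9]
gripper_width: 0.0086
grasp_force: 78.9
```

```bash
python3 tgt.py 0 .001
```

```text
pos [ 0.4781 -0.2003  0.0197] yaw 1.5289 q6 -0.413 -> shift [338.3 -40.   18.7] turn 1.5289
jaw now [ 0.4841 -0.0364  0.0232] F [-0.  -0.1 -0.9] [-0.03  0.03  0.03] 0.008649428108038334
```

Emit:
drive_tool --targets '[[[0, 0, 10], 0, 0], [[0, 0, 16], 0, 0], [[0, 0, 18.5], 0, 0], [[0, 0, 18.5], 0, 0]]'

```text
time: 26.82
ee_pos: [0.4781, -0.2005, 0.0012]
eef_rot: [0.722, 0.692, -0.0, -0.0]
force: [-2.4, -1.7, 1.7]
gripper_width: 0.0088
grasp_force: 79.5
```

Emit:
drive_tool --targets '[[[0, 0, 0], 0, 15], [[0, 0, 0], 0, 40], [[0, 0, 0], 0, 40], [[0, 0, -15], 0, 45], [[0, 0, -60], 0, 60], [[0, 0, -120], 0, 60], [[0, 0, -180], 0, 60], [[0, 0, -200], 0, 60]]'

```text
time: 27.82
ee_pos: [0.4794, -0.201, 0.206]
eef_rot: [0.722, 0.692, 0.001, 0.003]
force: [0.3, 0.8, -0.8]
gripper_width: 0.0599
grasp_force: 0.0
```

Emit:
drive_tool --targets '[[[0, 0, -10], 0, 60], [[0, 0, -10], 0, 60], [[0, 0, -10], 0, 60], [[0, 0, -10], 0, 60]]'

```text
time: 28.32
ee_pos: [0.4777, -0.2002, 0.2102]
eef_rot: [0.722, 0.692, -0.0, -0.001]
force: [0.3, 1.1, -0.6]
gripper_width: 0.0601
grasp_force: 0.0
```

Run:
```python
from h import *
s=pose()[3];print(s['ee_pos'],s['gripper_width'],s['force'])
c=shot('wrist','end.png')
# dark wrench shank: predicted pixels on bench, and brightness across it
for y in (-.25,-.2,-.15,-.1,-.06):
    p=[(x,y,.006) for x in np.arange(.455,.51,.003)];q=proj(c,p)
    ok=(q>0).all(1)&(q[:,0]<639)&(q[:,1]<479)
    g=cv2.cvtColor(c['img'],cv2.COLOR_BGR2HSV)[...,1];print(y,q[9].round(0),[int(g[int(b),int(a)]) if k else -1 for (a,b),k in zip(q,ok)])
```

```text
[ 0.47768911 -0.20022261  0.21021295] 0.060110754556123934 [ 0.25492134  1.08303875 -0.64360329]
-0.25 [326. 250.] [82, 78, 75, 29, 27, 60, 84, 84, 74, 30, 21, 49, 86, 84, 86, 86, 86, 87, 93]
-0.2 [324. 202.] [138, 139, 140, 139, 139, 140, 60, 30, 25, 29, 137, 140, 139, 141, 137, 138, 140, 138, 140]
-0.15 [322. 148.] [138, 142, 139, 140, 144, 143, 113, 33, 32, 31, 32, 141, 141, 141, 138, 139, 143, 139, 138]
-0.1 [320.  90.] [139, 140, 138, 140, 139, 140, 139, 49, 31, 31, 30, 40, 138, 52, 27, 25, 26, 25, 27]
-0.06 [318.  40.] [143, 145, 144, 137, 88, 28, 25, 14, 30, 28, 27, 30, 26, 27, 25, 25, 25, 25, 27]
```

```bash
python3 -c "
from h import *
print(r.sign_off())"
```

```text
the job is handed in; nothing more can be done
None
```

I set the cock with the large wrench and handed the job in at about 28 s of the 72 s. The last close look put the pointer within about 0.03 rad of the set tab (0.087 allowed), and the wrench lies on the open bench in front of the shelf, let go. I did not measure the other objects again afterwards, and the sign-off gave no verdict.

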